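Fit the filter cartridge in the carving bench dust extractor

ROBOT

A 6-joint arm with a two-finger parallel gripper is mounted at the origin on the work surface. World frame = base frame: x ahead of the robot, y to its left, z up, the work surface at z = 0. Lengths are in mm, angles in rad, forces in N, time in s.
With the tool pointing down it reaches from about 350 to 975 mm from the base axis. Payload 7.1 kg.
Tool frame: the origin (TCP) lies at the very end of the fingers, on their centre line; the grasp point (between the pads) lies 19 mm behind it (ctrl.grasp_offset is the distance from the TCP to the grasp point, in mm); z points along the fingers, y is the line along which they close (so a half turn about z gives the same grasp; the last joint's range is limited). The gripper opens to 88 mm and grips with 3 to 60 N. Pads are 20 mm wide; open, the fingers measure 115 mm over their backs; the gripper's body (75 mm by 178 mm) begins 61 mm behind the grasp point.
Start: joints at [-1.365, 0.423, 1.63, -0, 1.089, -0.019], TCP at [139.339, -609.253, 222.675] pointing down, gripper open.
Joint ranges: [-3, 3], [-0.9, 2.11], [0.09, 2.58], [-1.31, 4.45], [0.11, 2.69], [-2.54, 2.54]. Speed limits (rad/s): [2.39, 2.39, 3.01, 3.14, 3.14, 3.14].

INTERFACE

Orientations are given as a rotation vector (axis times angle).
In Python, from workcell import ctrl, viewer, ticket, models gives the robot as it stands.
- The arm moves only by the tool play_rows, never from a script. Its arguments are lists of equal length, an entry for each row: "dp": the shift along the world's x, y, z in mm, a list of three; "yaw": the turn about the world's z in degrees. In form: {"dp": [[tx, ty, tz], ...], "yaw": [yaw, ...]}. A call has 1 to 8 rows; each row shifts and turns the commanded pose from where the row before left it; what a row does not reach is not made up. A row lasts 1/12 s, in which the tool goes at most 41.7 mm and 7.16 degrees, less where a joint would pass 70% of its speed; a pose out of reach is approached as far as the arm can. A call is refused whole if a number of a shift passes 41.7 or a number of a turn 7.16, either way. A call with a gripper value outside its range is refused whole. "gripper" is the closure, from 0 (fully open) to 1 (shut), set as the call begins (left out, the last holds). The fingers move at their own pace and stop on an object; the grip force is fixed at half the most. Time passes only in rows, so rows that do not move let the fingers close. It gives the time, the measured TCP pose, the force, the opening and the grip force at its end, in the units of the state.
- ctrl.get_obs(): the state, without advancing time (a new reading comes with each control period).
- viewer.get_image(name): name is "scene" or "top" or "wrist"; returns a dict with "pixels" (480x640x3 uint8, red, green, blue), "range_z" (480x640 float32, mm along the optical axis (not along the pixel's ray), 0 where there is no reading), "fx", "fy", "cx", "cy" (pixels), "T" (4x4, takes a point from camera to world coordinates); the wrist camera has in their place "hand_eye" (4x4, takes a point from camera to tool coordinates, whose origin is the TCP and whose axes are the flange's). Camera axes: x right, y up, looking along -z (the intrinsics and any distortion apply to the point x, -y, -z); pixel columns grow to the right and rows downward; lengths in mm; the calibration is good to about 2 mm. A picture is of the moment at which its call begins: read the wrist's pose just before it.
- ticket.close_job(): hands the job in; it is judged then, once.
Trained networks look in a picture, given as the dict that the camera call returned (one of the last four; its "shot" number tells which), for a name from the list of things; names that differ only in an ending like _2 or _b are one class to them, and where a whole thing is asked for, a point or a joint stands for the part that bears it (a point fixed in the world has none). Each returns a list of dicts, best first, with "conf" (0 to 1); they miss things now and then, are a little off and sometimes report something else, mostly with a low value. They report only what shows in the picture. A call takes as long as a camera call. They do not tell look-alikes from the thing itself.
- models.look_for(picture, name): "bbox" ([centre column, centre row, width, height] in pixels, round what is visible of it).
- models.landmark_of(picture, name): "location" ([column, row] in pixels: a listed point, or the origin of a listed thing).
The state is a dict: "t": time; "qpos": joint angles; "qvel": joint speeds; "joint_torque": joint torques, N m; "ee_pos": TCP position; "orientation": TCP orientation; "ft_force": force on the tool from outside, world axes, zero at the start; "moment": the same for the moment, N m; "width": finger opening in mm; "grasp_force": force on a finger pad.
Only numpy, scipy, OpenCV 4.12 (cv2) and the standard library are available. Lean on these libraries where they do the work, as an engineer would, in place of code of your own. Each camera call takes 0.05 s, during which the arm holds its last target. There are 200 camera calls.

TASK

The bench dust extractor stands open with its filter out. Take the filter cartridge by its grip bar, lower it into the round opening so that its two lugs drop through the notches of the seat ring, push it down against the spring and turn it clockwise (seen from above) to the stop, then ease off so that it springs up into its locked seat, and let go. Work gently: feel for the notches rather than forcing the plastic lugs, and leave the carver's things where they are.

Things in the scene. Friction and masses are not known exactly. Their poses are not given: they have to be found in the camera images.
- cartridge: Grey filter cartridge with a pleated paper body, 108 mm tall, about 0.3 kg, standing on the bench. Origin: centre of its underside, z up its axis, x along its grip bar. Foot 70 mm across, tapering from z = 6 mm out to a round body 79 mm across from z = 20 to 69 mm, cap disc 92 mm across from z = 69 to 76 mm, the bar above it. A half turn makes no difference.
- bar (a point): On the cartridge's axis, 98 mm above its underside, in the upright grip bar on the cap: bar 76 mm long (along x), 14 mm thick (along y), from 76 to 108 mm above the underside. Axes as the cartridge's.
- lugs (a point): On the cartridge's axis, 53 mm above its underside, midway between the two lugs, which stick out at +x and -x, in line with the bar, to 52 mm from the axis: each 14 mm wide and 6 mm high (50 to 56 mm above the underside). They show from above beyond the cap. The plastic cracks when it is forced against the extractor with about 60 N.
- extractor: Grey sheet-metal bench dust extractor, fixed, 240 mm (x) by 260 mm (y) by 120 mm high, intake hood on its -y side. Origin: centre of its underside. The round opening in the middle of its top holds a metal seat ring with two opposite notches; behind each, under the rim, a track leads 56 degrees clockwise (from above) to a hard stop. A wall stops turning the other way.
- port (a point): Centre of the opening at the ring's top, 122 mm above the bench; axes as the extractor's. Ring: hole 83 mm, rim 9 mm thick, notches 18 mm wide, cut right through. They lie 56 degrees counter-clockwise (from above) of the x axis, but up to 24 degrees more or less as the ring was clamped, which no pose tells: look, or feel. Lugs beside the notches rest with the underside 50 mm below this point.
- sprung (a point): Top of the relaxed spring plate in the opening, 56 mm below the port; the cartridge's underside meets it when the lug tops are level with the ring's top. It pushes up with about 4 N there and 0.8 N more per mm. The lugs can turn under the rim once the underside is 9 mm below this point; the plate meets its hard stop at 11.5 mm.
- home (a point): Where the centre of the cartridge's underside lies when locked, 61 mm below the port; axes as the extractor's. At the stop, pockets 4 mm deep in the rim's underside let the lugs spring up and lock. The locked bar then lies along the x axis, up to 24 degrees more or less, as the ring was clamped.
- gouge: Carving gouge with a wooden handle lying on the bench along its x axis, about 240 mm long, 26 mm high; origin under its middle. To be left alone.
- jar: White plastic jar, 60 mm across, 65 mm high; origin at the centre of its underside. To be left alone.
- print_block: Carved wooden printing block, 85 by 110 by 24 mm, lying flat; origin at the centre of its underside. To be left alone.
Not all that is in view belongs to the job. Several things look just like the cartridge: the one meant starts farthest from the robot's base.

How it is judged (in metres and radians):
On the way, in this order (a step that is already met when the one before it is completed fails the run):
1. the lugs are down in the notches of the ring, the bar not yet turned to the locked direction (z of cartridge in the frame of port below -0.0535 m and horizontal distance between cartridge and port below 0.006 m and angle between the x axis of cartridge and the x axis of extractor, either way round above 0.45 rad), for 0.1 s.
2. pushed below the rim and turned to the locked direction (z of cartridge in the frame of port below -0.0585 m and horizontal distance between cartridge and port below 0.006 m and angle between the x axis of cartridge and the x axis of extractor, either way round below 0.5 rad), for 0.1 s.
At the end, for the whole second after the job is handed in: The cartridge is locked in the seat ring: its origin 61 mm (+-2.2) below the ring's top, within 5 mm of the opening's axis, upright within 3.5 degrees, its bar within 28 degrees of the extractor's x axis, at rest and released; bystanders within 30 mm of where they were (z of cartridge in the frame of port between -0.0632 and -0.0588 m and horizontal distance between cartridge and port below 0.005 m and angle between the x axis of cartridge and the x axis of extractor, either way round below 0.5 rad and angle between cartridge's own z axis and vertical below 0.06 rad and linear speed of cartridge below 0.01 m/s); the robot touches nothing.
It fails at once if the cartridge is forced against the extractor with more than 60 N (contact force between cartridge and extractor above 60 N).
It fails at once if a bystander is moved more than 30 mm (distance of any of gouge, jar, print_block from where it was at the start of the episode above 0.03 m).
It also fails if it takes over 72 s, if anything falls off the work surface, if the arm or the gripper's body presses on something with over 40 N, if the wrist force passes 120 N, or if a joint passes its speed limit or range.

## Working session

There is one attempt and no reset: what is moved stays moved. The work goes in short steps, Python scripts to look and compute and a tool call to move; the robot and the scene stay as the last step left them, time stands still between calls to the robot, and variables do not carry over. Pictures are saved under pics/ and viewed, at most 10 in all, crops included, and the job is handed in when it is done.

Besides the shell and the picture viewer there is one more tool, called by a JSON object that holds its "name" and its "arguments", one argument or row to a line. play_rows: Moves the arm, as the interface text tells. Its arguments: {"type":"object","properties":{"dp":{"type":"array"},"yaw":{"type":"array"},"gripper":{"type":"number"}},"required":["dp","yaw"]}

```bash
mkdir -p pics; cat > h.py <<'E'
import numpy as np, cv2
from workcell import ctrl, viewer, ticket, models
from scipy.spatial.transform import Rotation as R
def shot(n):
    o=ctrl.get_obs(); p=viewer.get_image(n)
    if 'hand_eye' in p:
        T=np.eye(4); T[:3,:3]=R.from_rotvec(o['orientation']).as_matrix(); T[:3,3]=o['ee_pos']; p['Tw']=T@p['hand_eye']
    else: p['Tw']=p['T']
    return p
def cloud(p):
    v,u=np.mgrid[0:480,0:640]; z=p['range_z']
    c=np.stack([(u-p['cx'])/p['fx']*z,-(v-p['cy'])/p['fy']*z,-z,np.ones_like(z)],-1)
    return (c@p['Tw'].T)[...,:3]
def ray(p,uv):
    d=np.array([(uv[0]-p['cx'])/p['fx'],-(uv[1]-p['cy'])/p['fy'],-1]); return p['Tw'][:3,3],p['Tw'][:3,:3]@d
def atz(p,uv,z):
    o,d=ray(p,uv); return o+d*(z-o[2])/d[2]
def tri(a,b):
    A=[];B=[]
    M=np.zeros((3,3));y=np.zeros(3)
    for o,d in(a,b):
        d=d/np.linalg.norm(d);P=np.eye(3)-np.outer(d,d);M+=P;y+=P@o
    return np.linalg.solve(M,y)
E
cat > a.py <<'E'
from h import *
np.set_printoptions(precision=1,suppress=True)
print(ctrl.get_obs())
for n in('scene','top'):
    p=shot(n); print(n,p.keys(),p['fx'],p['Tw']); C=cloud(p)
    cv2.imwrite(f'pics/{n}.png',p['pixels'][...,::-1])
    for k in('cartridge','bar','port','extractor','gouge','jar','print_block'):
        for r in models.landmark_of(p,k)[:5]:
            u,v=map(int,r['location']); 
            print(k,round(r['conf'],2),np.array(r['location']),C[min(v,479),min(u,639)], atz(p,r['location'],{'bar':98,'port':122}.get(k,0)))
E
python3 a.py
```

```text
{'t': 0.0, 'qpos': array([-1.4,  0.4,  1.6, -0. ,  1.1, -0. ]), 'qvel': array([-0., -0.,  0.,  0., -0., -0.]), 'joint_torque': array([ -0. , -54.5, -27.4,   0.1,   0. ,  -0. ]), 'ee_pos': array([ 139.2, -608.7,  221.9]), 'orientation': array([-3.1, -0.4,  0. ]), 'ft_force': array([0.4, 0.4, 0.3]), 'moment': array([ 0., -0.,  0.]), 'grasp_force': 0.0, 'width': 88.36912919807374}
scene dict_keys(['pixels', 'range_z', 'fx', 'fy', 'cx', 'cy', 'T', 'shot', 'Tw']) 460.5880407442967 [[   0.3   -0.8    0.6 1118.6]
 [   1.     0.2   -0.2  -14.8]
 [  -0.     0.6    0.8  859.6]
 [   0.     0.     0.     1. ]]
cartridge 0.97 [309.7 203.2] [385.7 160.2  30.8] [359.7 168.2   0. ]
cartridge 0.93 [356.9 245.2] [568.8 214.7  72.6] [519.3 237.7   0. ]
cartridge 0.84 [369.8 199.6] [434.6 295.   52.1] [392.9 316.3   0. ]
cartridge 0.7 [365.2 220.4] [534.6 245.3 105.9] [453.9 281.9  -0. ]
bar 0.92 [361.5 220.3] [533.1 236.8 107.1] [527.1 240.6  98. ]
bar 0.74 [308.  168.3] [347.4 171.3 108.1] [338.  173.6  98. ]
bar 0.65 [372.5 173.4] [406.6 308.7 107.2] [399.5 313.3  98. ]
port 0.81 [157.6 269. ] [ 493.
[... 776 characters left out ...]
106.6] [347.4 174.7  98. ]
bar 0.76 [229.8 317.9] [407.8 311.6 107.2] [405.5 311.5  98. ]
bar 0.72 [266.  251.9] [540.5 236.9 106.3] [539.3 237.7  98. ]
port 0.87 [473.5 247.7] [ 547.4 -203.6   63.9] [ 540.9 -185.1  122. ]
port 0.58 [340.  277.3] [486.7  83.6  64.8] [484.4  87.2 122. ]
extractor 0.72 [457.9 252.8] [ 537.  -168.6   64.2] [ 540.2 -189.9    0. ]
extractor 0.19 [475.2 246. ] [ 549.1 -206.3   68.9] [ 555.2 -230.1    0. ]
gouge 0.94 [172.3 273.7] [501.3 451.1  22.3] [500.7 456.5   0. ]
gouge 0.27 [271.1 259.1] [526.1 229.2  74.5] [530.9 234.7   0. ]
jar 0.84 [342.6 279.6] [482.3  79.6  67.5] [482.7  73.8   0. ]
print_block 0.73 [318.5 172. ] [725.5 126.4  21.5] [730.8 124.8   0. ]
```

```bash
ls pics; python3 -c "
import cv2,numpy as np
a=cv2.imread('pics/scene.png');b=cv2.imread('pics/top.png');cv2.imwrite('pics/both.png',cv2.resize(np.vstack([a,b]),(400,600)))"
```

```text
scene.png
top.png
```

View pics/top.png

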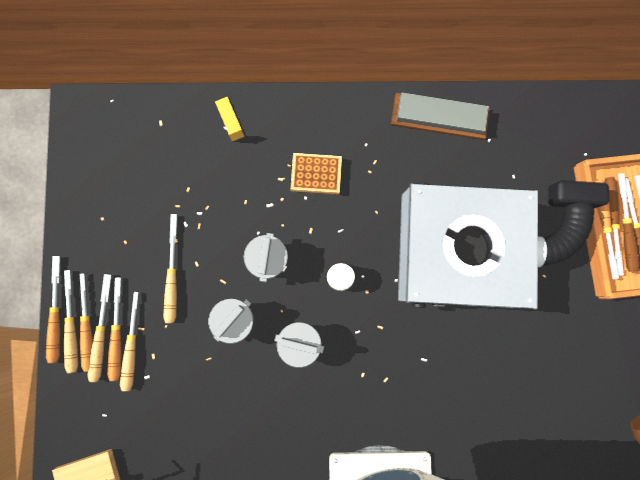

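View pics/scene.png

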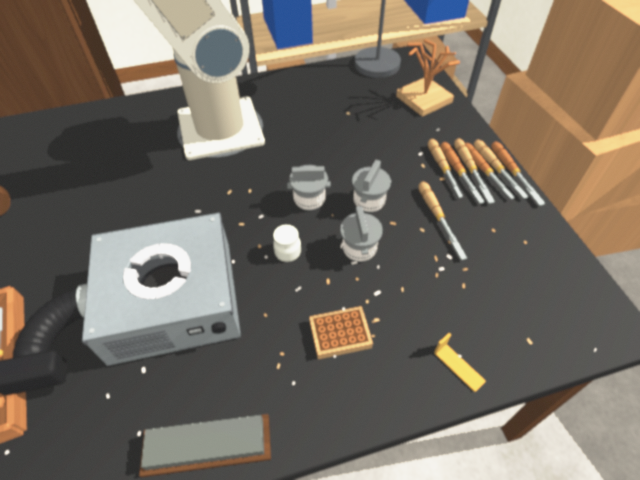

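The top view shows three identical cartridges. The one farthest from the base is at px (266,256), about (530,238) mm. The ring is at px (473,246), with notches near (448,232) and (498,260), roughly 60° CCW of x. The scene view agrees. Next I'll measure the details.

```bash
cat > b.py <<'E'
from h import *
np.set_printoptions(precision=1,suppress=True)
for n in('top','scene'):
    p=shot(n); C=cloud(p); print(n)
    d=np.hypot(C[...,0]-530,C[...,1]-238)
    bar=C[(d<65)&(C[...,2]>95)&(C[...,2]<125)].astype(np.float32)
    rr=cv2.minAreaRect(bar[:,:2]); w,V=np.linalg.eigh(np.cov(bar[:,:2].T)); v=V[:,1]
    print('bar',rr,len(bar),bar.mean(0),np.degrees(np.arctan2(v[1],v[0]))%180, np.median(bar[:,2]))
    cap=C[(d<75)&(C[...,2]>62)&(C[...,2]<84)].astype(np.float32); print('cap',cv2.minEnclosingCircle(cap[:,:2]),len(cap))
    # extractor top and ring
    m=(abs(C[...,0]-545)<180)&(abs(C[...,1]+186)<190)&(C[...,2]>112)&(C[...,2]<132)
    e=C[m].astype(np.float32); print('ext',cv2.minAreaRect(e[:,:2]),np.median(e[:,2]))
    # image based hole: unproject each pixel at z=122
    v_,u_=np.mgrid[0:480,0:640]; W=np.stack([atz(p,(u,v),122) for u,v in zip(u_.ravel(),v_.ravel())]).reshape(480,640,3) 
    g=p['pixels'].mean(-1)
    c=np.array([543,-185.])
    for it in range(4):
        r=np.hypot(W[...,0]-c[0],W[...,1]-c[1]); ring=(g>232)&(r<72); P=W[ring][:,:2].astype(np.float32)
        cc,rad=cv2.minEnclosingCircle(P); c=np.array(cc)
    print('ring px',len(P),c,rad)
    r=np.hypot(W[...,0]-c[0],W[...,1]-c[1]); a=np.degrees(np.arctan2(W[...,1]-c[1],W[...,0]-c[0]))%180
    k=(r>43)&(r<50)
    h=[(int(b),int(g[k&(a>=b)&(a<b+5)].mean())) for b in range(0,180,5)]; print(h)
    x0,y0=p['cx'],0
    M=np.zeros((480,480),np.float32)
    xs=c[0]+80-np.arange(480)/3; ys=c[1]+80-np.arange(480)/3
    Ti=np.linalg.inv(p['Tw']); X,Y=np.meshgrid(xs,ys,indexing='ij')
    q=np.stack([X,Y,X*0+122,X*0+1],-1)@Ti.T
    mu=(p['cx']+p['fx']*q[...,0]/-q[...,2]).astype(np.float32); mv=(p['cy']-p['fy']*q[...,1]/-q[...,2]).astype(np.float32)
    im=cv2.remap(p['pixels'][...,::-1].copy(),mu,mv,cv2.INTER_LINEAR); cv2.imwrite(f'pics/rect_{n}.png',im)
print(R.from_rotvec(ctrl.get_obs()['orientation']).as_euler('zyx',degrees=True))
a=cv2.imread('pics/rect_top.png');b=cv2.imread('pics/rect_scene.png');cv2.imwrite('pics/rect.png',cv2.resize(np.hstack([a,b]),(800,400)))
E
python3 b.py
```

```text
topTraceback (most recent call last):
  File "b.py", line 7, in <module>
    rr=cv2.minAreaRect(bar[:,:2]); w,V=np.linalg.eigh(np.cov(bar[:,:2].T)); v=V[:,1]
cv2.error: OpenCV(4.12.0) /io/opencv/modules/imgproc/src/convhull.cpp:143: error: (-215:Assertion failed) total >= 0 && (depth == CV_32F || depth == CV_32S) in function 'convexHull'
```

```bash
sed -i 's/(bar\[:,:2\])/(bar[:,:2].copy())/;s/(cap\[:,:2\])/(cap[:,:2].copy())/;s/(e\[:,:2\])/(e[:,:2].copy())/;s/cv2.minEnclosingCircle(P)/cv2.minEnclosingCircle(P.copy())/' b.py; python3 b.py
```

```text
top
bar ((532.5961303710938, 240.2669219970703), (14.560593605041504, 75.87776947021484), 80.90415954589844) 264 [532.6 239.7 106.9] 171.04531165398572 107.19235
cap ((532.7678833007812, 239.94924926757812), 46.149566650390625) 1188
ext ((546.6912231445312, -185.99520874023438), (264.4032897949219, 244.7626190185547), 86.14466857910156) 119.91703
ring px 2482 [ 543.  -185.1] 71.98258209228516
[(0, 248), (5, 238), (10, 232), (15, 251), (20, 243), (25, 242), (30, 248), (35, 246), (40, 254), (45, 221), (50, 145), (55, 84), (60, 75), (65, 145), (70, 236), (75, 253), (80, 255), (85, 255), (90, 255), (95, 255), (100, 255), (105, 255), (110, 255), (115, 255), (120, 255), (125, 254), (130, 254), (135, 254), (140, 254), (145, 254), (150, 252), (155, 247), (160, 248), (165, 246), (170, 253), (175, 246)]
scene
bar ((532.0469360351562, 238.76170349121094), (14.259373664855957, 77.63268280029297), 81.07339477539062) 216 [535.2 237.5 105.4] 171.44862917204503 106.097046
cap ((531.7739868164062, 238.38795471191406), 47.21038055419922) 893
ext ((546.9981689453125, -187.73800659179688), (264.9495544433594, 246.1531219482422), 86.29039001464844) 119.16442
ring px 1467 [ 545.5 -186.6] 64.17627716064453
[(0, 246), (5, 246), (10, 245), (15, 246), (20, 247), (25, 246), (30, 246), (35, 246), (40, 247), (45, 241), (50, 175), (55, 98), (60, 98), (65, 146), (70, 231), (75, 246), (80, 247), (85, 246), (90, 246), (95, 246), (100, 247), (105, 247), (110, 246), (115, 246), (120, 246), (125, 246), (130, 246), (135, 247), (140, 247), (145, 247), (150, 246), (155, 246), (160, 247), (165, 247), (170, 246), (175, 245)]
[-12.9  -0.  180. ]
```

View pics/rect.png

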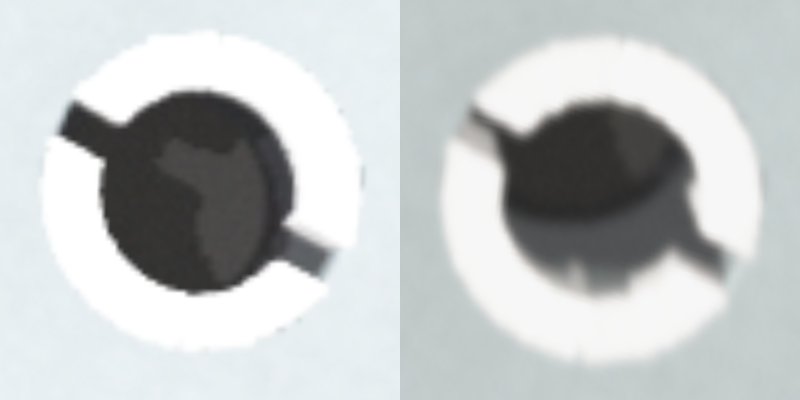

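The rectified ring views put the port centre near (546.3,-186.5). The notch direction is about 58° in the world frame, with the extractor yawed about -4°. The bar lies at -9°, centre about (532.4,239.5). Next I'll look at the port from above with the tool aligned to the notches.

{"name": "play_rows", "arguments": {
  "dp": [
    [27,28,6],
    [27,28,6],
    [27,28,6],
    [27,28,6],
    [27,28,6],
    [27,28,6],
    [27,28,6],
    [27,28,6]
  ],
  "yaw": [5,5,5,5,5,5,5,5]
}}

```text
t: 1.62
ee_pos: [356.3, -383.7, 271.2]
orientation: [2.81, 1.404, 0.0]
ft_force: [0.4, 0.5, -0.3]
width: 87.8
grasp_force: 0.0
```

{"name": "play_rows", "arguments": {
  "dp": [
    [27,28,6],
    [27,28,6],
    [27,28,6],
    [27,28,6],
    [27,28,6],
    [27,28,6],
    [27,28,6],
    [0,0,0]
  ],
  "yaw": [5,5,5,5,5,6,0,0]
}}

```text
t: 2.28
ee_pos: [548.7, -185.1, 314.1]
orientation: [2.33, 2.104, 0.005]
ft_force: [-0.2, 0.1, -1.3]
width: 87.6
grasp_force: 0.0
```

```bash
cat > c.py <<'E'
from h import *
import sys
np.set_printoptions(precision=1,suppress=True)
tgt=np.array(eval(sys.argv[1])); nm=sys.argv[2]; z=float(sys.argv[3])
p=shot('wrist'); o=ctrl.get_obs(); print(o['t'],o['ee_pos'],R.from_rotvec(o['orientation']).as_euler('zyx',degrees=True)[0],o['qpos'],p['hand_eye'])
p['Tw']=p['Tw']
xs=tgt[0]+80-np.arange(480)/3; ys=tgt[1]+80-np.arange(480)/3
X,Y=np.meshgrid(xs,ys,indexing='ij')
q=np.stack([X,Y,X*0+z,X*0+1],-1)@np.linalg.inv(p['Tw']).T
mu=(p['cx']+p['fx']*q[...,0]/-q[...,2]).astype(np.float32); mv=(p['cy']-p['fy']*q[...,1]/-q[...,2]).astype(np.float32)
im=cv2.remap(p['pixels'][...,::-1].copy(),mu,mv,cv2.INTER_LINEAR)
cv2.imwrite(f'pics/{nm}.png',np.hstack([cv2.resize(p['pixels'][...,::-1],(440,330)),cv2.copyMakeBorder(im[:,:,:],0,0,0,0,0)[75:405,75:405]]))
np.savez(f'{nm}.npz',im=im,tgt=tgt,C=cloud(p))
E
python3 c.py '[546.3,-186.5]' wport 122
```

```text
2.3333 [ 546.5 -187.   313.2] -84.12344040507661 [-0.4  0.3  1.6  0.   1.2 -0.2] [[  -0.     1.     0.3   79. ]
 [   1.     0.     0.    -1. ]
 [   0.     0.3   -1.  -161.3]
 [   0.     0.     0.     1. ]]
```

View pics/wport.png

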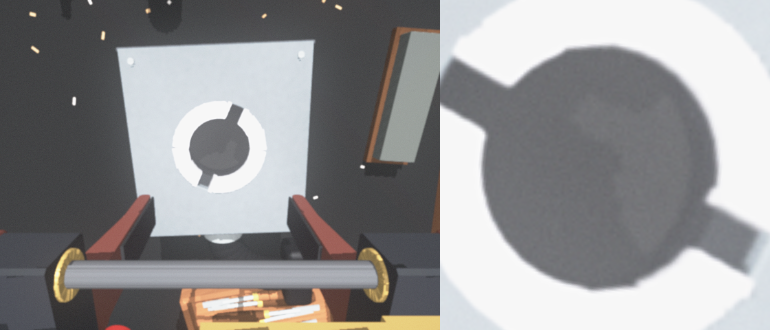

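The wrist view shows the hole centred, with the notches along about 58°. The tool's x axis is actually at 84°, so I'll turn -26° and measure again numerically with the tool aligned to the notches.

{"name": "play_rows", "arguments": {
  "dp": [
    [0,0,0],
    [0,0,0],
    [0,0,0],
    [0,0,0],
    [0,0,0],
    [0,0,0]
  ],
  "yaw": [-6.5,-6.5,-6.5,-6.5,0,0]
}}

```text
t: 2.83
ee_pos: [543.5, -190.1, 312.5]
orientation: [-2.747, -1.523, 0.001]
ft_force: [0.6, 0.2, 0.9]
width: 87.6
grasp_force: 0.0
```

```bash
python3 c.py '[546.3,-186.5]' wport2 122; cat > d.py <<'E'
from h import *
for nm in('wport','wport2'):
    f=np.load(nm+'.npz'); im=f['im'].mean(-1).astype(np.uint8)
    b=((im<175)*255).astype(np.uint8)
    n,L,s,c=cv2.connectedComponentsWithStats(b); l=L[240,240]; m=(L==l)
    # hole edge points: open to strip notches
    V,U=np.mgrid[0:480,0:480]; cen=np.array([240.,240.])
    cs=cv2.findContours(m.astype(np.uint8),cv2.RETR_EXTERNAL,cv2.CHAIN_APPROX_NONE)[0]
    P=max(cs,key=len)[:,0].astype(float)
    for i in range(8):
        r=np.hypot(*(P-cen).T); k=abs(r-41.5*3)<(12 if i<3 else 4)
        Q=P[k]; A=np.c_[2*Q,np.ones(len(Q))]; s_=np.linalg.lstsq(A,(Q**2).sum(1),rcond=None)[0]; cen=s_[:2]
    rad=np.sqrt(s_[2]+cen@cen)/3
    w=f['tgt']+80-cen[::-1]/3
    r=np.hypot(U-cen[0],V-cen[1])/3
    k=(r>44.5)&(r<51)&(im<200)
    x=-(V[k]-cen[1])/3; y=-(U[k]-cen[0])/3
    a=np.arctan2(y,x); print(nm,'centre',w,'rad',rad,'notch',np.degrees(np.angle(np.exp(2j*a).mean()))/2,len(a), 'hole',np.median(f['C'][...,2][(np.hypot(f['C'][...,0]-w[0],f['C'][...,1]-w[1])>45)&(np.hypot(f['C'][...,0]-w[0],f['C'][...,1]-w[1])<50)]))
    for sg in(1,-1):
        q=np.cos(a-np.radians(58))*sg>0; print('  side',np.degrees(np.angle(np.exp(1j*a[q]).mean())),q.sum())
E
python3 d.py
```

```text
2.8833 [ 543.6 -189.9  312.5] -58.02203612113639 [-0.4  0.3  1.7 -0.   1.2  0.2] [[  -0.     1.     0.3   78.4]
 [   1.     0.     0.    -1.2]
 [   0.     0.3   -1.  -161.3]
 [   0.     0.     0.     1. ]]
wport centre [ 545.06378482 -184.20123321] rad 40.81387263837423 notch 60.589542672942834 1883 hole 394.08263553222395
  side 59.55809362913378 968
  side -118.32145253137887 915
wport2 centre [ 545.56976075 -184.11916399] rad 40.746607171125795 notch 60.76035849116132 1951 hole 398.5010234710293
  side 59.63986067066101 987
  side -118.09340327492173 964
```

{"name": "play_rows", "arguments": {
  "dp": [
    [-1,36,-4],
    [-1,36,-4],
    [-1,36,-4],
    [-1,36,-4],
    [-1,36,-4],
    [-1,36,-4],
    [-1,36,-4],
    [-1,36,-4]
  ],
  "yaw": [-6,-6,-6,-6,-6,-6,-6,-6]
}}

```text
t: 3.55
ee_pos: [535.9, 100.0, 280.6]
orientation: [3.13, 0.266, 0.0]
ft_force: [0.6, -0.2, 0.8]
width: 88.0
grasp_force: 0.0
```

{"name": "play_rows", "arguments": {
  "dp": [
    [-1,36,-4],
    [-1,36,-4],
    [-1,36,-4],
    [-1,34,-2],
    [0,0,0],
    [0,0,0],
    [0,0,0]
  ],
  "yaw": [-6,-6,-6,-1,0,0,0]
}}

```text
t: 4.13
ee_pos: [532.2, 240.1, 266.5]
orientation: [3.131, -0.246, -0.001]
ft_force: [-0.6, -0.5, 0.0]
width: 88.2
grasp_force: 0.0
```

```bash
python3 c.py '[532.4,239.5]' wcart 76; python3 - <<'E'
from h import *
f=np.load('wcart.npz');C=f['C'];d=np.hypot(C[...,0]-532,C[...,1]-239.5)
for lo,hi in((95,120),(62,84)):
    P=C[(d<65)&(C[...,2]>lo)&(C[...,2]<hi)].astype(np.float32)
    print(len(P),np.median(P[:,2]),cv2.minAreaRect(P[:,:2].copy()),cv2.minEnclosingCircle(P[:,:2].copy()))
p=shot('wrist')
for k,z in(('bar',98),('cartridge',0),('lugs',53)):
    print(k,[(r['conf'],atz(p,r['location'],z)) for r in models.landmark_of(p,k)[:2]])
E
```

```text
4.1833 [532.3 239.6 266.7] 9.074030465356016 [ 0.4  0.3  1.7 -0.   1.1  2.1] [[  -0.     1.     0.3   77.3]
 [   1.     0.     0.    -0.6]
 [  -0.     0.3   -1.  -161.3]
 [   0.     0.     0.     1. ]]
1420 107.205315 ((531.3569946289062, 240.94381713867188), (13.390228271484375, 75.37222290039062), 81.20771026611328) ((531.2923583984375, 240.62782287597656), 37.89699935913086)
6118 75.3029 ((531.4158325195312, 240.96539306640625), (90.4791259765625, 90.82357788085938), 83.43641662597656) ((530.9212646484375, 240.7893524169922), 45.94598388671875)
bar [(0.93, array([535.7371711 , 239.62557663,  98.        ])), (0.84, array([396.25516892, 310.31348525,  98.        ]))]
cartridge [(0.74, array([397.58569333, 319.12467592,   0.        ])), (0.64, array([345.7978989 , 174.23841114,   0.        ]))]
lugs [(0.86, array([531.97453137, 242.57797496,  53.        ])), (0.75, array([395.56068494, 315.70314751,  53.        ]))]
```

View pics/wcart.png

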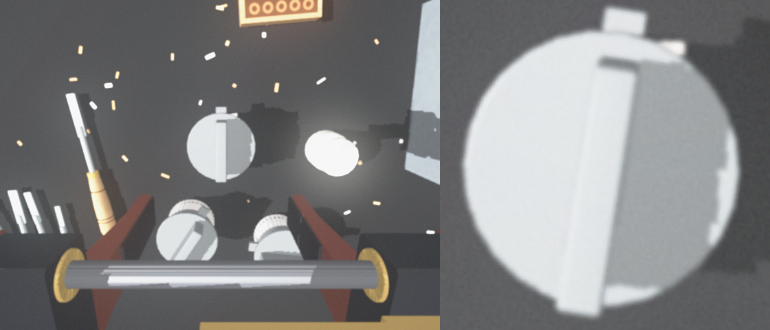

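The view shows the cartridge with its bar aligned to the tool at the expected place, and the neighbours are clear of the fingers. I'll descend and grip.

{"name": "play_rows", "arguments": {
  "dp": [
    [0,0.4,-38],
    [0,0,-38],
    [0,0,-38],
    [0,0,-36],
    [0,0,-22],
    [0,0,-14],
    [0,0,0],
    [0,0,0]
  ],
  "yaw": [0,0,0,0,0,0,0,0]
}}

```text
t: 5.05
ee_pos: [532.3, 240.4, 80.3]
orientation: [3.131, -0.251, -0.002]
ft_force: [0.3, 0.5, 1.3]
width: 88.1
grasp_force: 0.0
```

{"name": "play_rows", "arguments": {
  "dp": [
    [0,0,0],
    [0,0,0],
    [0,0,0],
    [0,0,0],
    [0,0,0],
    [0,0,0],
    [0,0,0],
    [0,0,0]
  ],
  "yaw": [0,0,0,0,0,0,0,0],
  "gripper": 1
}}

```text
t: 5.72
ee_pos: [532.3, 241.2, 80.7]
orientation: [-3.132, 0.25, 0.0]
ft_force: [-0.6, -0.6, -0.6]
width: 38.3
grasp_force: 0.0
```

{"name": "play_rows", "arguments": {
  "dp": [
    [0,0,0],
    [0,0,0],
    [0,0,0],
    [0,0,0],
    [0,0,0],
    [0,0,0],
    [0,0,0],
    [0,0,0]
  ],
  "yaw": [0,0,0,0,0,0,0,0]
}}

```text
t: 6.38
ee_pos: [532.1, 241.1, 80.4]
orientation: [3.131, -0.25, -0.001]
ft_force: [-0.5, 0.3, -3.0]
width: 13.6
grasp_force: 30.0
```

{"name": "play_rows", "arguments": {
  "dp": [
    [0,0,20],
    [0,0,36],
    [0,0,38],
    [0,0,38],
    [0,0,28],
    [0,0,0]
  ],
  "yaw": [0,0,0,0,0,0]
}}

```text
t: 6.88
ee_pos: [535.5, 242.5, 247.1]
orientation: [-3.127, 0.249, -0.015]
ft_force: [1.1, -0.3, -3.0]
width: 13.6
grasp_force: 30.0
```

{"name": "play_rows", "arguments": {
  "dp": [
    [0,-17,0],
    [1,-34,0],
    [1,-34,0],
    [1,-34,0],
    [1,-34,0],
    [1,-34,0],
    [1,-34,0],
    [1,-34,0]
  ],
  "yaw": [3,5.5,5.5,5.5,5.5,5.5,5.5,5.5]
}}

```text
t: 7.55
ee_pos: [538.3, -15.4, 239.3]
orientation: [-3.014, -0.883, 0.003]
ft_force: [1.2, 0.1, -4.2]
width: 13.9
grasp_force: 30.0
```

{"name": "play_rows", "arguments": {
  "dp": [
    [2,-34,0],
    [2,-34,0],
    [1,-34,0],
    [1,-34,0],
    [1,-27,0],
    [0,-9,0],
    [0,0,0],
    [0,0,0]
  ],
  "yaw": [5.5,5.5,5.5,5.5,4,1.8,0,0]
}}

```text
t: 8.22
ee_pos: [545.5, -185.8, 239.3]
orientation: [-2.718, -1.571, 0.002]
ft_force: [0.5, 0.7, -3.5]
width: 13.5
grasp_force: 30.0
```

```bash
cat > e.py <<'E'
from h import *
np.set_printoptions(precision=2,suppress=True)
o=ctrl.get_obs(); print(o['t'],o['ee_pos'],R.from_rotvec(o['orientation']).as_euler('zyx',degrees=True)[0]*-1,o['ft_force'],o['moment'],o['width'],o['grasp_force'])
zc=o['ee_pos'][2]-80.4+76
for n in ('top','scene','wrist'):
    p=shot(n);C=cloud(p)
    d=np.hypot(C[...,0]-o['ee_pos'][0],C[...,1]-o['ee_pos'][1])
    P=C[(d<70)&(abs(C[...,2]-zc)<8)].astype(np.float32)
    if len(P)>50: print(n,len(P),np.median(P[:,2]),zc,cv2.minEnclosingCircle(P[:,:2].copy()))
    cv2.imwrite(f'pics/over_{n}.png',p['pixels'][...,::-1])
E
python3 e.py
```

```text
8.2167 [ 545.48 -185.79  239.3 ] 60.03176576082269 [ 0.46  0.69 -3.49] [-0.01 -0.06 -0.01] 13.4757265005417 29.992070496082306
top 797 234.68687 234.9027532817798 ((545.2633056640625, -184.02572631835938), 45.98573684692383)
scene 1116 234.29868 234.9027532817798 ((545.9592895507812, -185.4158477783203), 46.14784240722656)
wrist 15514 234.76685 234.9027532817798 ((544.849853515625, -184.00445556640625), 46.01235580444336)
```

{"name": "play_rows", "arguments": {
  "dp": [
    [0.4,-1,-15],
    [0,0,-15],
    [0,0,-13],
    [0,0,-8],
    [0,0,0],
    [0,0,0]
  ],
  "yaw": [0.3,0,0,0,0,0]
}}

```text
t: 8.87
ee_pos: [546.8, -186.1, 189.6]
orientation: [-2.713, -1.583, 0.001]
ft_force: [-0.3, -0.3, -2.9]
width: 14.1
grasp_force: 30.0
```

{"name": "play_rows", "arguments": {
  "dp": [
    [0,0,-3],
    [0,0,-3],
    [0,0,-3],
    [0,0,-2],
    [0,0,-1],
    [0,0,0]
  ],
  "yaw": [0,0,0,0,0,0]
}}

```text
t: 9.37
ee_pos: [546.6, -186.9, 177.4]
orientation: [-2.714, -1.582, 0.0]
ft_force: [0.4, 0.4, -2.4]
width: 13.8
grasp_force: 30.0
```

{"name": "play_rows", "arguments": {
  "dp": [
    [0,0,-3],
    [0,0,-3],
    [0,0,-3],
    [0,0,-3],
    [0,0,-3],
    [0,0,-3],
    [0,0,-2],
    [0,0,0]
  ],
  "yaw": [0,0,0,0,0,0,0,0]
}}

```text
t: 10.03
ee_pos: [546.4, -186.7, 157.1]
orientation: [-2.713, -1.582, 0.001]
ft_force: [-0.0, -0.1, -3.3]
width: 13.7
grasp_force: 30.0
```

{"name": "play_rows", "arguments": {
  "dp": [
    [0,0,-1],
    [0,0,-1],
    [0,0,-1],
    [0,0,-1],
    [0,0,0]
  ],
  "yaw": [0,0,0,0,0]
}}

```text
t: 10.45
ee_pos: [546.6, -186.8, 153.5]
orientation: [-2.714, -1.582, 0.0]
ft_force: [0.5, 0.1, -3.3]
width: 13.6
grasp_force: 30.0
```

Underside is at about 73 mm and there's no contact yet. The lug plane comes next (contact would be at TCP 152.4).

{"name": "play_rows", "arguments": {
  "dp": [
    [0,0,-0.7],
    [0,0,-0.7],
    [0,0,-0.7],
    [0,0,-0.7],
    [0,0,0]
  ],
  "yaw": [0,0,0,0,0]
}}

```text
t: 10.87
ee_pos: [546.6, -186.8, 150.7]
orientation: [-2.714, -1.582, 0.0]
ft_force: [0.0, -0.2, -3.5]
width: 13.8
grasp_force: 30.0
```

{"name": "play_rows", "arguments": {
  "dp": [
    [0,0,-0.7],
    [0,0,-0.7],
    [0,0,0]
  ],
  "yaw": [0,0,0]
}}

```text
t: 11.12
ee_pos: [546.7, -186.9, 149.3]
orientation: [-2.714, -1.582, 0.0]
ft_force: [0.8, 1.0, -3.8]
width: 13.5
grasp_force: 30.0
```

{"name": "play_rows", "arguments": {
  "dp": [
    [0,0,-1],
    [0,0,-1],
    [0,0,-1],
    [0,0,-1],
    [0,0,-1],
    [0,0,-1],
    [0,0,-1],
    [0,0,0]
  ],
  "yaw": [0,0,0,0,0,0,0,0]
}}

```text
t: 11.78
ee_pos: [546.8, -186.9, 142.6]
orientation: [2.714, 1.582, 0.0]
ft_force: [-1.2, 0.4, 3.9]
width: 13.8
grasp_force: 30.0
```

{"name": "play_rows", "arguments": {
  "dp": [
    [0,0,-1],
    [0,0,-1],
    [0,0,-1],
    [0,0,-1],
    [0,0,-1],
    [0,0,-1],
    [0,0,0],
    [0,0,0]
  ],
  "yaw": [0,0,0,0,0,0,0,0]
}}

```text
t: 12.45
ee_pos: [546.9, -186.9, 137.0]
orientation: [2.714, 1.582, 0.0]
ft_force: [-1.7, 1.8, 8.0]
width: 14.1
grasp_force: 30.0
```

Spring force matches the expected depth. I'll go slightly deeper, then begin turning.

{"name": "play_rows", "arguments": {
  "dp": [
    [0,0,-0.5],
    [0,0,-0.4],
    [0,0,0],
    [0,0,0],
    [0,0,0],
    [0,0,0]
  ],
  "yaw": [0,0,0,0,-3,0]
}}

```text
t: 12.95
ee_pos: [547.3, -187.1, 136.4]
orientation: [2.755, 1.507, 0.001]
ft_force: [-1.3, 1.0, 9.0]
width: 13.9
grasp_force: 30.0
```

{"name": "play_rows", "arguments": {
  "dp": [
    [0,0,0],
    [0,0,0],
    [0,0,0],
    [0,0,0],
    [0,0,0]
  ],
  "yaw": [-2,-2,-2,-2,0]
}}

```text
t: 13.37
ee_pos: [547.8, -187.5, 136.6]
orientation: [2.852, 1.312, 0.002]
ft_force: [-1.7, -0.4, 9.0]
width: 13.7
grasp_force: 30.0
```

```bash
python3 e.py
```

```text
13.3667 [ 547.76 -187.5   136.57] 49.38919479347804 [-1.66 -0.43  8.96] [-0.09  0.48  0.01] 13.654710231768586 30.002076029777527
top 593 131.54858 132.17031227433807 ((547.3800659179688, -181.55682373046875), 64.32854461669922)
scene 1025 131.28043 132.17031227433807 ((557.3859252929688, -187.7896270751953), 55.1802864074707)
wrist 15509 131.55775 132.17031227433807 ((546.8948364257812, -186.55088806152344), 45.90273666381836)
```

{"name": "play_rows", "arguments": {
  "dp": [
    [-0.5,0.3,0],
    [-0.5,0.3,0],
    [0,0,0],
    [0,0,0],
    [0,0,0],
    [0,0,0],
    [0,0,0],
    [0,0,0]
  ],
  "yaw": [-3,-3,-3,-3,-3,-3,-3,0]
}}

```text
t: 14.18
ee_pos: [546.7, -186.9, 136.6]
orientation: [3.044, 0.768, 0.003]
ft_force: [-1.0, -1.6, 9.2]
width: 14.2
grasp_force: 30.0
```

{"name": "play_rows", "arguments": {
  "dp": [
    [0,0,0],
    [0,0,0],
    [0,0,0],
    [0,0,0],
    [0,0,0],
    [0,0,0],
    [0,0,0]
  ],
  "yaw": [-3,-3,-3,-3,-3,-2,0]
}}

```text
t: 14.77
ee_pos: [546.8, -186.9, 136.6]
orientation: [3.125, 0.311, 0.003]
ft_force: [-1.1, -1.6, 8.4]
width: 13.9
grasp_force: 30.0
```

```bash
python3 e.py
```

```text
14.7667 [ 546.76 -186.92  136.6 ] 11.380156531991533 [-1.11 -1.56  8.37] [-0.03  0.47 -0.06] 13.924302119452365 30.00168889760971
top 293 131.14691 132.19807932780702 ((549.2628784179688, -186.4866180419922), 64.37921905517578)
scene 1086 131.23888 132.19807932780702 ((548.144775390625, -186.69058227539062), 62.02523422241211)
wrist 15512 131.54611 132.19807932780702 ((545.7611083984375, -186.01565551757812), 45.99085998535156)
```

Turned to 11° in world; the stop is expected near 4°. I'll feel for it in small steps.

{"name": "play_rows", "arguments": {
  "dp": [
    [-0.3,-0.3,0],
    [0,0,0],
    [0,0,0],
    [0,0,0]
  ],
  "yaw": [-2,-2,-2,0]
}}

```text
t: 15.25
ee_pos: [546.5, -187.2, 136.6]
orientation: [3.137, 0.148, 0.004]
ft_force: [-1.3, -1.1, 8.3]
width: 14.0
grasp_force: 30.0
```

```bash
python3 e.py | head -1
```

```text
15.25 [ 546.54 -187.18  136.63] 5.387202864041279 [-1.28 -1.06  8.32] [-0.02  0.39  0.03] 13.953632604267383 30.001037120819092
```

{"name": "play_rows", "arguments": {
  "dp": [
    [0,0,0],
    [0,0,0],
    [0,0,0]
  ],
  "yaw": [-1.5,-1.5,0]
}}

```text
t: 15.65
ee_pos: [546.6, -186.9, 136.7]
orientation: [3.14, 0.068, 0.004]
ft_force: [-1.1, 1.2, 9.3]
width: 14.5
grasp_force: 30.5
```

```bash
python3 e.py | head -1
```

```text
15.65 [ 546.58 -186.9   136.65] 2.4991511501405 [-1.11  1.22  9.27] [0.25 0.22 0.72] 14.481187112345722 30.537229478359222
```

Resisting moment has appeared at 2.5–4°: this is the stop. Easing up.

{"name": "play_rows", "arguments": {
  "dp": [
    [0,0,1],
    [0,0,1],
    [0,0,1],
    [0,0,0.8],
    [0,0,0],
    [0,0,0]
  ],
  "yaw": [0,0,0,0,0,0]
}}

```text
t: 16.3
ee_pos: [546.2, -186.9, 139.6]
orientation: [3.14, 0.068, 0.003]
ft_force: [4.1, -0.6, 1.1]
width: 14.1
grasp_force: 30.5
```

```bash
python3 e.py | head -1
```

```text
16.3 [ 546.21 -186.85  139.6 ] 2.490655359354467 [ 4.05 -0.57  1.07] [-0.2  -0.84  0.7 ] 14.050673913943896 30.521589517593384
```

{"name": "play_rows", "arguments": {
  "dp": [
    [0,0,0.5],
    [0,0,0.5],
    [0,0,0.4],
    [0,0,0]
  ],
  "yaw": [0,0,0,0]
}}

```text
t: 16.78
ee_pos: [546.0, -186.8, 140.8]
orientation: [3.14, 0.068, 0.002]
ft_force: [3.8, -1.6, -1.0]
width: 14.2
grasp_force: 30.5
```

```bash
python3 e.py | head -1
```

```text
16.7833 [ 545.98 -186.83  140.75] 2.4817030830163342 [ 3.84 -1.62 -1.01] [-0.26 -1.    0.75] 14.176680578709716 30.5212140083313
```

Height and forces fit the lugs being seated in the pockets. Relaxing the slight pull and releasing.

{"name": "play_rows", "arguments": {
  "dp": [
    [0,0,-0.2],
    [0,0,0],
    [0,0,0],
    [0,0,0],
    [0,0,0],
    [0,0,0],
    [0,0,0],
    [0,0,0]
  ],
  "yaw": [1,0,0,0,0,0,0,0]
}}

```text
t: 17.6
ee_pos: [546.0, -186.8, 140.8]
orientation: [3.14, 0.095, 0.002]
ft_force: [4.7, -0.8, 0.3]
width: 14.0
grasp_force: 30.1
```

{"name": "play_rows", "arguments": {
  "dp": [
    [0,0,0],
    [0,0,0],
    [0,0,0],
    [0,0,0],
    [0,0,0],
    [0,0,0],
    [0,0,0],
    [0,0,0]
  ],
  "yaw": [0,0,0,0,0,0,0,0],
  "gripper": 0
}}

```text
t: 18.27
ee_pos: [545.3, -186.5, 140.5]
orientation: [-3.14, -0.095, 0.0]
ft_force: [1.0, 0.3, 0.0]
width: 63.8
grasp_force: 0.0
```

{"name": "play_rows", "arguments": {
  "dp": [
    [0,0,5],
    [0,0,15],
    [0,0,25],
    [0,0,30],
    [0,0,30],
    [0,0,20],
    [0,0,0],
    [0,0,0]
  ],
  "yaw": [0,0,0,0,0,0,0,0]
}}

```text
t: 18.93
ee_pos: [546.0, -186.8, 266.9]
orientation: [3.139, 0.095, 0.004]
ft_force: [-0.2, 0.0, 0.3]
width: 87.7
grasp_force: 0.0
```

```bash
cat > f.py <<'E'
from h import *
np.set_printoptions(precision=2,suppress=True)
o=ctrl.get_obs();print(o['t'],o['width'],o['ft_force'])
for n in('wrist','scene','top'):
    p=shot(n);C=cloud(p);d=np.hypot(C[...,0]-546,C[...,1]+186.5)
    for nm,lo,hi,r in(('bar',160,178,50),('cap',133,143,46),('ringtop',117,127,65)):
        k=(d<r)&(C[...,2]>lo)&(C[...,2]<hi)
        if nm=='ringtop': k&=d>50
        P=C[k].astype(np.float32)
        if len(P)<30: print(n,nm,len(P)); continue
        a=np.c_[P[:,:2]-P[:,:2].mean(0),np.ones(len(P))]; s=np.linalg.lstsq(a,P[:,2],rcond=None)[0]
        print(n,nm,len(P),np.median(P[:,2]),'slope deg',np.degrees(s[:2]),cv2.minAreaRect(P[:,:2].copy()))
    cv2.imwrite(f'pics/end_{n}.png',p['pixels'][...,::-1])
E
python3 f.py
```

```text
18.9333 87.69743659779554 [-0.16  0.05  0.27]
wrist bar 2081 168.16678 slope deg [-0.32 -0.07] ((545.7135009765625, -185.84954833984375), (75.42190551757812, 13.764928817749023), 3.780339002609253)
wrist cap 8507 136.29472 slope deg [-0.02 -0.03] ((546.13330078125, -186.05865478515625), (89.88156127929688, 90.98860931396484), 5.960939884185791)
wrist ringtop 6896 121.1068 slope deg [-0.17  0.07] ((545.8256225585938, -186.53536987304688), (129.4312744140625, 129.4615020751953), 3.5114033222198486)
scene bar 284 167.58575 slope deg [-0.09 -8.75] ((547.3239135742188, -187.05752563476562), (75.86231231689453, 14.241558074951172), 4.324909687042236)
scene cap 1177 136.15268 slope deg [ 0.06 -0.25] ((546.7620239257812, -186.91502380371094), (88.88372039794922, 90.55353546142578), 10.90058708190918)
scene ringtop 942 120.787186 slope deg [-0.19 -0.21] ((547.1279907226562, -186.04885864257812), (126.7076187133789, 128.84361267089844), 8.721433639526367)
top bar 52 168.3024 slope deg [-0.76 -8.05] ((514.1982421875, -187.21734619140625), (15.50415325164795, 11.387320518493652), 82.0382080078125)
top cap 672 136.63498 slope deg [ 0.23 -0.34] ((536.1398315429688, -173.96340942382812), (90.28765869140625, 59.76093673706055), 38.6046142578125)
top ringtop 810 121.25306 slope deg [0.13 0.04] ((541.3937377929688, -184.8280487060547), (129.7813720703125, 119.82963562011719), 70.06088256835938)
```

View pics/end_wrist.png

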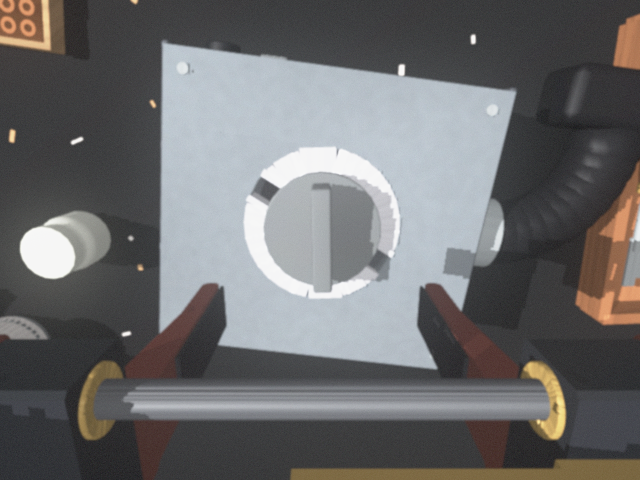

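The picture shows the cartridge level and centred in the ring at px (322,235). Both notches are empty and the bar is along the locked direction. The cap is 15.2 mm above the ring top (15 expected), so I'll hand it in.

```bash
python3 -c "
from workcell import ticket
print(ticket.close_job())"
```

```text
the job is handed in; nothing more can be done
None
```

The cartridge is locked in its seat and released (level, centred, bar about 8° off the extractor's x axis), and the job was handed in at about 19 s; no verdict came back.

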